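# Tare the bar scale for the dosing cup

## Robot

A 6-joint arm with a two-finger parallel gripper is mounted at the origin on the work surface. World frame = base frame: x ahead of the robot, y to its left, z up, the work surface at z = 0. Lengths are in m, angles in rad, forces in N, time in s.
With the tool pointing down it reaches from about 0.375 to 0.9 m from the base axis. Payload 3.1 kg.
Tool frame: the origin (TCP) lies midway between the tips of the shut fingers; the grasp point (between the pads) lies grip_point_offset behind it (grip_point_offset is the distance from the TCP to the grasp point, in m); y points along the fingers, z is the direction in which the jaws open and shut, and the axes are right-handed (so a half turn about y gives the same grasp; the last joint's range is limited). The gripper opens to 87 mm and grips with 3 to 60 N. Pads are 19 mm wide; open, the fingers measure 117 mm over their backs; the gripper's body (75 mm by 190 mm) begins 51 mm behind the grasp point.
Start: joints at [-1.355, 0.527, 1.433, -0, 1.181, -0.178], TCP at [0.24, -0.577, 0.223] pointing down, gripper open.
Joint ranges: [-3.08, 3.08], [-0.75, 2.2], [0.22, 2.44], [-1.43, 4.57], [0, 2.65], [-2.85, 2.85]. Speed limits (rad/s): [2.79, 2.79, 3.14, 3.14, 3.14, 3.14].

## Interface

Orientations are given as a unit quaternion [x, y, z, w].
In Python, from rig import * gives the robot as it stands.
- The arm moves only by the tool jog_arm, never from a script. Its argument "increments" is a list that holds one entry, the list of rows, each a list of 7 numbers: the turn, a rotation vector about the world's x, y, z in degrees, then the shift along the world's x, y, z in m, then the closure, from -1 (fully open) to 1 (shut), so that 0 is half open. In form: [[[rx, ry, rz, x, y, z, jaw], ...]]. A call has 1 to 8 rows; each row is the pose to reach, as a shift and turn from the pose measured when the call began; what a row does not reach only later rows make up. A row lasts 1/10 s, in which the tool goes at most 50 mm and 8.59 degrees, less where a joint would pass 70% of its speed; a pose out of reach is approached as far as the arm can. A call with a gripper value outside its range is refused whole. The fingers move at their own pace and stop on an object; "squeeze" is the grip in N (left out, the last holds). Time passes only in rows, so rows that repeat a pose let the fingers close. It gives the time, the measured TCP pose, the force and the opening at its end, in the units of the state.
- get_obs(): the state, without advancing time (a new reading comes with each control period).
- camera(name): name is "scene" or "side" or "wrist"; returns the picture (480x640x3 uint8, red, green, blue); there is no depth.
- camera_info(name): a dict with "K" (3x3 intrinsics, pixels), "R" (3x3) and "t" (3): a world point X has camera coordinates R X + t. Camera axes: x right, y down, z forward; pixel columns grow to the right and rows downward; lengths in m; the calibration is good to about 2 mm. A picture is of the moment at which its call begins: read the wrist's pose just before it. camera_info takes no time and is no camera call; for the wrist camera it gives the pose at the moment of the call.
- hand_in(): hands the job in, once; it reports no verdict.
The state is a dict: "time": time; "q": joint angles; "joint_velocities": joint speeds; "joint_torque": joint torques, N m; "position": TCP position; "tool_rot": TCP orientation; "ft_force": force on the tool from outside, world axes, zero at the start; "moment": the same for the moment, N m; "grip_width": finger opening in m.
Only numpy, scipy, OpenCV 4.12 (cv2) and the standard library are available. Lean on these libraries where they do the work, as an engineer would, in place of code of your own. Each camera call takes 0.05 s, during which the arm holds its last target.

## Task

Stand the small steel dosing cup (the smallest steel vessel, without a handle) upright on the round plate of the coffee bar's scale and let go of it. Then tare the scale: press its wide bar-shaped membrane key gently until it registers (it hardly moves: a little over 4 N, held for half a second) and let go, leaving the cup on the plate. Do not press the two small round keys beside it or push the wide one hard enough to damage it.

Things in the scene. Friction and masses are not known exactly. Their poses are not given: they have to be found in the camera images.
- dosing_cup: Dosing cup: plain straight-sided open steel cup, no handle, 56 mm in diameter, 65 mm tall, wall 3 mm, about 120 g, loose, upright on the counter; the smallest of three steel vessels (bystanders: a milk jug with a handle, 105 mm tall; a tapered shaker tin, 130 mm tall). At least 55 mm is free all round it. Origin: centre of its underside, z up.
- plate (a point): Centre of the top face of the scale's flat, round, unmoving steel weighing plate, 160 mm in diameter, 45 mm above the counter. The scale is a grey box 270 mm long (x) by 200 mm wide (y), fixed to the counter, turned by up to 0.3 rad. x points along it from its black key panel to the plate, away from the robot; z up.
- tare_key: Tare key: the one wide bar-shaped grey key, 24 (x) by 44 mm (y), on the black panel at the scale's robot end, 145 mm to -x and 60 mm to +y of the plate's centre (same axes). Origin: centre of its underside, 36 mm above the counter; pressing face 4 mm higher. Gives 1.5 mm (0.8 N, then 2.7 N per mm), then is solid. Registers at over 4 N from the fingers for 0.2 s; damaged above 45 N.
- round_keys: The two small round grey keys on the same panel, 20 mm in diameter, 4 mm high, not to be pressed. Origin: midway between them on the panel's face, 110 mm to the scale's -y from the tare key's origin; they lie 25 mm to either side of it along y.
Mind the look-alikes: they are no part of the job. What is shaped like the dosing_cup but orange is not meant.

How it is judged:
By the outcome, as a careful person would: the job done as asked, in the order asked, and still so for the second after the job is handed in, with the robot touching nothing.
It also fails if it takes over 40 s, if anything falls off the work surface, if the arm or the gripper's body presses on something with over 40 N, if the wrist force passes 120 N, or if a joint passes its speed limit or range.

## Working session

There is one attempt and no reset: what is moved stays moved. The work goes in short steps, Python scripts to look and compute and a tool call to move; the robot and the scene stay as the last step left them, time stands still between calls to the robot, and variables do not carry over. Pictures are saved under pics/ and viewed, and the job is handed in when it is done.

Besides the shell and the picture viewer there is one more tool, called after "Emit:" as name(argument=value, ...), one argument or row to a line, values as JSON. jog_arm: Moves the arm, as the interface text tells. Its arguments: {"type":"object","properties":{"increments":{"type":"array","items":{"type":"array","items":{"type":"array","items":{"type":"number"}}}},"squeeze":{"type":"number"}},"required":["increments"]}

```bash
mkdir -p pics; ls
python3 - <<'E'
from rig import *
import cv2
print(get_obs())
for n in ["scene","side","wrist"]:
    cv2.imwrite(f"pics/{n}0.png",camera(n)[:,:,::-1])
    i=camera_info(n); print(n,i)
E
```

```text
pics
{'time': 0.0, 'q': array([-1.35551121e+00,  5.28459552e-01,  1.43387896e+00, -1.68776220e-05,
        1.18140411e+00, -1.78509984e-01]), 'joint_velocities': array([-0.00197308, -0.00070711,  0.00212638,  0.0007017 , -0.00041587,
        0.00148436]), 'joint_torque': array([-1.11835134e-04, -4.40037596e+01, -1.76594746e+01,  6.33885898e-02,
        5.82536019e-02, -1.80034876e-04]), 'position': array([ 0.23966972, -0.57643665,  0.22158313]), 'tool_rot': array([-0.13835137,  0.69420327, -0.69268348,  0.13831238]), 'ft_force': array([-0.19942584, -0.67008756,  0.22500361]), 'moment': array([ 0.02123961, -0.03020172,  0.03484067]), 'grip_width': 0.08713508202101837}
scene {'K': array([[612.64156429,   0.        , 317.61099211],
       [  0.        , 612.64156429, 235.93940961],
       [  0.        ,   0.        ,   1.        ]]), 'R': array([[-0.75965383,  0.65030342,  0.00561461],
       [ 0.53466296,  0.62943642, -0.56386639],
       [-0.37021828, -0.42534134, -0.82584694]]), 't': array([ 0.38056871, -0.28475633,  1.29799163])}
side {'K': array([[470.44034472,   0.        , 320.80554538],
       [  0.        , 470.44034472, 236.49402362],
       [  0.        ,   0.        ,   1.        ]]), 'R': array([[ 0.96652992, -0.25621965, -0.01309249],
       [-0.20970306, -0.75959734, -0.61565941],
       [ 0.14779902,  0.59779877, -0.7879036 ]]), 't': array([-0.52315354,  0.164164  ,  0.84084128])}
wrist {'K': array([[358.28522867,   0.        , 322.82240717],
       [  0.        , 358.28522867, 247.24636834],
       [  0.        ,   0.        ,   1.        ]]), 'R': array([[ 3.83463935e-01, -9.23555585e-01, -7.01598840e-04],
       [-8.92753057e-01, -3.70868949e-01,  2.55828461e-01],
       [-2.36532005e-01, -9.74746339e-02, -9.66721938e-01]]), 't': array([-0.62410654, -0.02941946,  0.38951255])}
```

View pics/scene0.png

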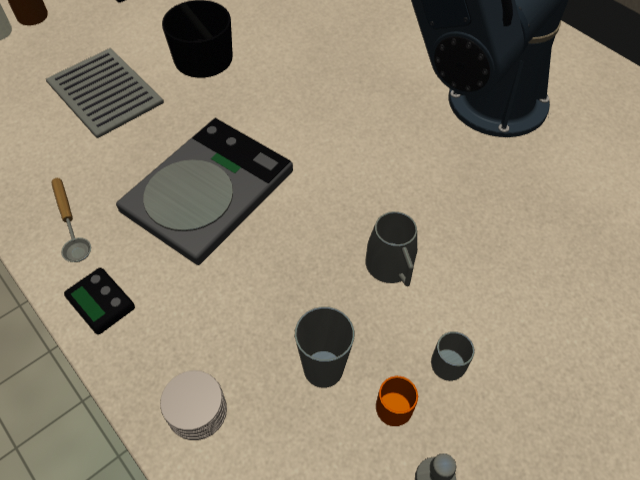

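View pics/side0.png

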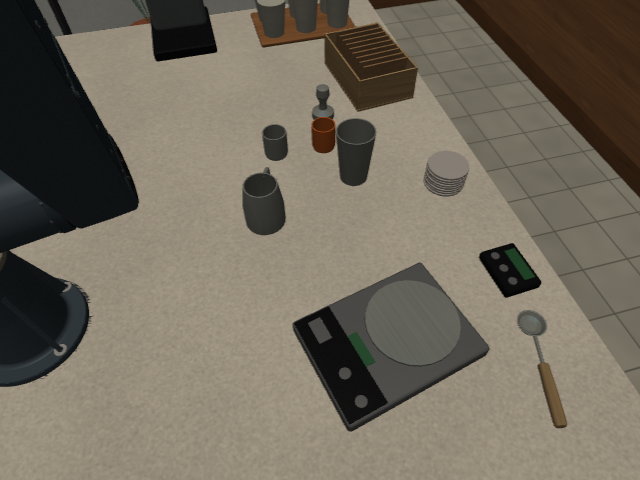

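View pics/wrist0.png

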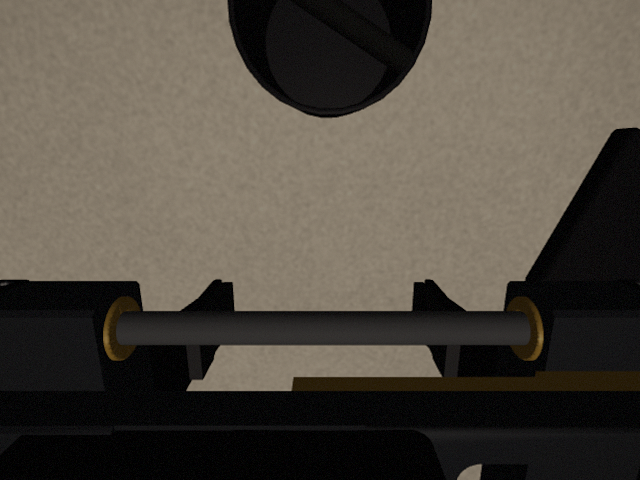

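Scene: the candidates are the grey handle-less small cup (453,356), the orange look-alike (397,400), the tapered shaker (325,347) and the jug with a handle (394,247). The grey small cup fits: it's steel, has no handle and is the smallest. The plate is at (188,195) and the wide key at (266,160), with the round keys at (212,130) and (231,141). I'll take enlarged crops to confirm.

```bash
cat > h.py <<'E'
from rig import *
import cv2, numpy as np
def ray(n,uv,z):
    i=camera_info(n);K,R,t=i["K"],i["R"],i["t"]
    c=-R.T@t; d=R.T@np.linalg.inv(K)@np.array([uv[0],uv[1],1.])
    return c+d*(z-c[2])/d[2]
def proj(n,X):
    i=camera_info(n); p=i["K"]@(i["R"]@np.asarray(X,float)+i["t"]); return p[:2]/p[2]
E
python3 - <<'E'
from h import *
s=cv2.imread("pics/scene0.png"); d=cv2.imread("pics/side0.png")
def crop(im,x,y,w,h,f): 
    return cv2.convertScaleAbs(cv2.resize(im[y:y+h,x:x+w],None,fx=f,fy=f,interpolation=cv2.INTER_CUBIC),alpha=1.5)
cv2.imwrite("pics/c1.png",np.hstack([crop(s,420,320,70,70,5.71),crop(d,240,105,70,70,5.71)]))
cv2.imwrite("pics/c2.png",np.hstack([crop(s,110,110,190,160,2),crop(d,290,255,205,160,2)]))
E
```

```text
(no output)
```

View pics/c1.png

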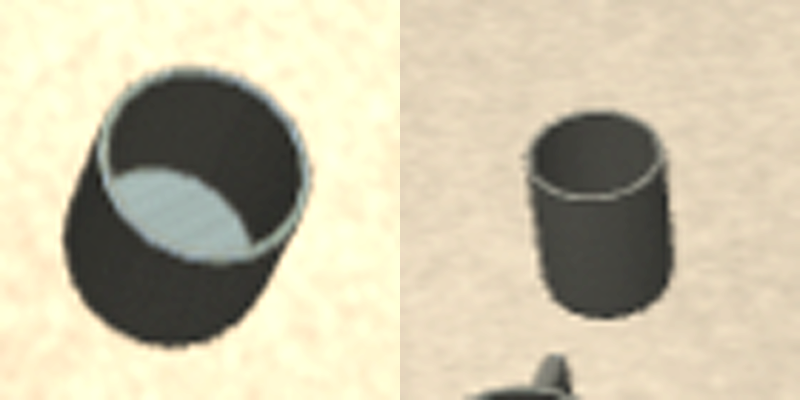

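View pics/c2.png

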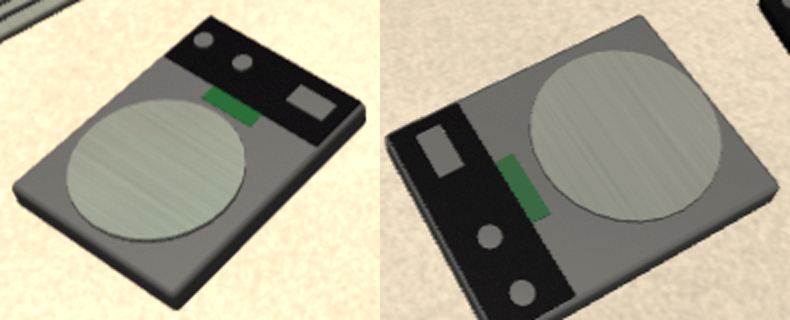

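Crop 1 shows a plain grey straight cup with no handle: rim centre about (456,349) in scene and (274.5,132) in side. Crop 2 shows the plate, the wide key at scene (265.5,161.5) / side (320,330.5), and the round keys.

Run:
```python
from h import *
for n,rim,key,rk,pl in [("scene",(455.9,348.9),(265.5,161.5),[(211.5,130),(231,141)],(188,195)),("side",(274.5,132.1),(320,330.5),[(345,373.5),(361.3,401.5)],(412.5,323))]:
    im=cv2.imread(f"pics/{n}0.png"); g=cv2.cvtColor(im,cv2.COLOR_BGR2GRAY)
    print(n,"rim",ray(n,rim,.065).round(4),"key",ray(n,key,.04).round(4),"rk",[ray(n,r,.04).round(4)[:2] for r in rk])
    lv=int(g[int(pl[1])-5:int(pl[1])+5,int(pl[0])-5:int(pl[0])+5].mean())
    m=cv2.morphologyEx(cv2.inRange(cv2.GaussianBlur(g,(3,3),0),lv-14,lv+25),cv2.MORPH_OPEN,np.ones((5,5)))
    k,l,st,c=cv2.connectedComponentsWithStats(m); j=l[int(pl[1]),int(pl[0])]
    cs,_=cv2.findContours((l==j).astype(np.uint8),0,1); cn=cv2.convexHull(max(cs,key=len))
    P=np.array([ray(n,p,.045)[:2] for p in cn[:,0]])
    # circle fit
    A=np.c_[2*P,np.ones(len(P))]; s=np.linalg.lstsq(A,(P**2).sum(1),rcond=None)[0]
    r=np.sqrt(s[2]+s[0]**2+s[1]**2); print("plate",lv,s[:2].round(4),"r",r.round(4),"resid",np.abs(np.hypot(*(P-s[:2]).T)-r).max().round(4))
    print(" neighbours", "orange",ray(n,(397,387) if n=="scene" else (323,127),.065).round(3),"jug",ray(n,(396,228) if n=="scene" else (261,185),.105).round(3),"shaker",ray(n,(325,330) if n=="scene" else (356,133),.13).round(3))
```

```text
scene rim [0.519  0.3361 0.065 ] key [ 0.4968 -0.1552  0.04  ] rk [array([ 0.5273, -0.2871]), array([ 0.5154, -0.2391])]
plate 108 [ 0.6509 -0.1832] r 0.0782 resid 0.0008
 neighbours orange [0.627 0.321 0.065] jug [0.455 0.139 0.105] shaker [0.668 0.21  0.13 ]
side rim [0.5214 0.3304 0.065 ] key [ 0.4978 -0.1607  0.04  ] rk [array([ 0.5168, -0.2429]), array([ 0.5281, -0.2914])]
plate 97 [ 0.6523 -0.184 ] r 0.0792 resid 0.0023
 neighbours orange [0.632 0.318 0.065] jug [0.459 0.135 0.105] shaker [0.671 0.203 0.13 ]
```

Run:
```python
from h import *
from scipy.spatial.transform import Rotation as Rn
import rig
print([x for x in dir(rig) if not x.startswith('_')], getattr(rig,'grip_point_offset',None))
o=get_obs(); M=Rn.from_quat(o["tool_rot"]).as_matrix(); print(M.round(3), np.degrees(np.arctan2(M[1,2],M[0,2])), o["position"],o["time"])
i=camera_info("wrist"); print("cam pos",(-i["R"].T@i["t"]).round(3))
for n,uv in (("scene",(437,470)),("side",(322,112))): print(ray(n,uv,0.0))
```

```text
['Unreachable', 'camera', 'camera_info', 'get_obs', 'grip_point_offset', 'hand_in'] 0.0187
[[-0.923 -0.     0.384]
 [-0.384  0.002 -0.923]
 [-0.    -1.    -0.002]] -67.43900102824726 [ 0.23970697 -0.57660445  0.22179585] 0.15
cam pos [ 0.305 -0.549  0.384]
[0.64742645 0.43302265 0.        ]
[0.66489811 0.4543614  0.        ]
```

Both views agree to within about 6 mm:
- **Cup:** (0.520, 0.333)
- **Plate:** (0.6515, -0.1835), radius 0.079 as expected
- **Scale yaw:** about 0.235
- **Key:** (0.497, -0.158), which matches the offset predicted from the plate

I'll travel to above the cup with the jaws along y, away from the orange cup.

Emit:
jog_arm(
  increments=[
    [[0, 0, -5, 0.03, 0.04, 0, -1], [0, 0, -10, 0.06, 0.08, 0, -1], [0, 0, -15, 0.09, 0.12, 0, -1], [0, 0, -20, 0.12, 0.16, 0, -1], [0, 0, -22.5, 0.145, 0.2, 0, -1], [0, 0, -22.5, 0.17, 0.24, 0, -1], [0, 0, -22.5, 0.19, 0.28, 0, -1], [0, 0, -22.5, 0.21, 0.326, 0, -1]],
  ],
)

```text
time: 0.95
position: [0.4505, -0.2495, 0.2217]
tool_rot: [0.0, 0.708, -0.707, 0.0]
ft_force: [0.9, -0.3, 0.2]
grip_width: 0.087
```

Emit:
jog_arm(
  increments=[
    [[0, 0, 0, 0.02, 0.045, 0, -1], [0, 0, 0, 0.03, 0.09, 0, -1], [0, 0, 0, 0.04, 0.135, 0, -1], [0, 0, 0, 0.045, 0.18, 0, -1], [0, 0, 0, 0.05, 0.225, 0, -1], [0, 0, 0, 0.055, 0.27, 0, -1], [0, 0, 0, 0.06, 0.315, 0, -1], [0, 0, 0, 0.07, 0.36, 0, -1]],
  ],
)

```text
time: 1.75
position: [0.5196, 0.1124, 0.2215]
tool_rot: [-0.0, 0.707, -0.707, 0.0]
ft_force: [0.5, 0.4, 0.2]
grip_width: 0.0867
```

Emit:
jog_arm(
  increments=[
    [[0, 0, 0, -0.01, 0.045, 0, -1], [0, 0, 0, -0.02, 0.09, 0, -1], [0, 0, 0, -0.03, 0.135, 0, -1], [0, 0, 0, -0.04, 0.18, 0, -1], [0, 0, 0, -0.05, 0.22, 0, -1], [0, 0, 0, -0.05, 0.22, 0, -1], [0, 0, 0, -0.05, 0.22, 0, -1]],
  ],
)

```text
time: 2.45
position: [0.4689, 0.3329, 0.2211]
tool_rot: [-0.001, 0.707, -0.707, 0.001]
ft_force: [0.4, -0.5, -0.0]
grip_width: 0.0873
```

Run:
```python
from h import *
print(get_obs()["position"])
print("pred",proj("wrist",[.52,.333,.065]), proj("wrist",get_obs()["position"]))
cv2.imwrite("pics/w1.png",camera("wrist")[:,:,::-1])
```

```text
[0.46894703 0.33288098 0.22111766]
pred [323.43621553 175.65285819] [324.13123371 302.68489594]
```

View pics/w1.png

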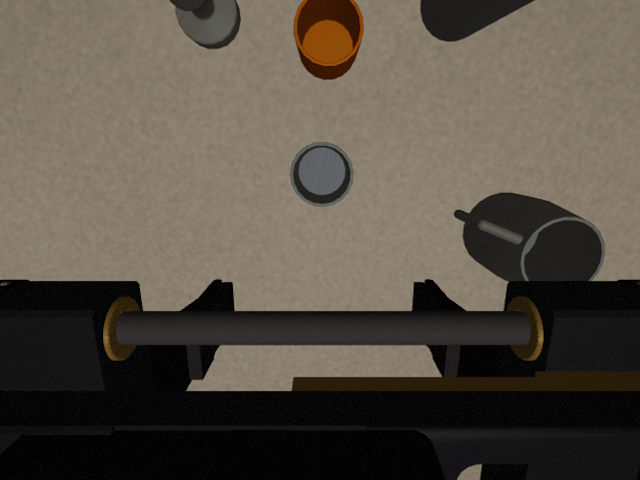

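The wrist view shows the steel cup's rim centred at (322,174); I predicted (323,176), so the position is good to about 1 mm. The orange cup is separate, at (328,35). I'll align and descend.

Emit:
jog_arm(
  increments=[
    [[0, 0, 0, 0.03, 0.001, 0, -1], [0, 0, 0, 0.052, 0.001, 0, -1], [0, 0, 0, 0.052, 0.001, -0.04, -1], [0, 0, 0, 0.052, 0.001, -0.08, -1], [0, 0, 0, 0.052, 0.001, -0.12, -1], [0, 0, 0, 0.052, 0.001, -0.16, -1], [0, 0, 0, 0.052, 0.001, -0.185, -1], [0, 0, 0, 0.052, 0.001, -0.195, -1]],
  ],
)

```text
time: 3.3
position: [0.5201, 0.33, 0.0232]
tool_rot: [0.002, -0.706, 0.708, 0.003]
ft_force: [0.1, -0.3, -1.0]
grip_width: 0.0869
```

Emit:
jog_arm(
  increments=[
    [[0, 0, 0, 0, 0, 0, 0], [0, 0, 0, 0, 0, 0, 0.6], [0, 0, 0, 0, 0, 0, 1], [0, 0, 0, 0, 0, 0, 1], [0, 0, 0, 0, 0, 0, 1], [0, 0, 0, 0, 0, 0, 1], [0, 0, 0, 0, 0, 0, 1], [0, 0, 0, 0, 0, 0, 1]],
  ],
  squeeze=15,
)

```text
time: 4.1
position: [0.5214, 0.3311, 0.0247]
tool_rot: [0.001, -0.707, 0.707, 0.002]
ft_force: [-0.3, 2.4, 5.5]
grip_width: 0.0546
```

Gripped at 54.6 mm. Now I'll lift and check.

Emit:
jog_arm(
  increments=[
    [[0, 0, 0, 0, 0, 0.02, 1], [0, 0, 0, 0, 0, 0.05, 1], [0, 0, 0, 0, 0, 0.09, 1], [0, 0, 0, 0, 0, 0.13, 1], [0, 0, 0, 0, 0, 0.17, 1], [0, 0, 0, 0, 0, 0.17, 1]],
  ],
)

```text
time: 4.7
position: [0.5247, 0.3325, 0.2009]
tool_rot: [0.003, 0.708, -0.706, 0.003]
ft_force: [1.1, 0.1, -0.8]
grip_width: 0.055
```

Run:
```python
from h import *
o=get_obs();print(o["position"],o["ft_force"],o["grip_width"])
s=camera("scene");d=camera("side")
p=proj("scene",o["position"]).astype(int);q=proj("side",o["position"]).astype(int);print(p,q)
f=lambda im,p:cv2.resize(im[max(p[1]-70,0):max(p[1]-70,0)+140,p[0]-70:p[0]+70,::-1],(400,400))
cv2.imwrite("pics/l1.png",cv2.convertScaleAbs(np.hstack([f(s,p),f(d,q)]),alpha=1.6))
```

```text
[0.52473042 0.33251827 0.20088129] [ 1.12548829  0.09417994 -0.84500981] 0.055032971569947506
[470 306] [269  78]
```

View pics/l1.png

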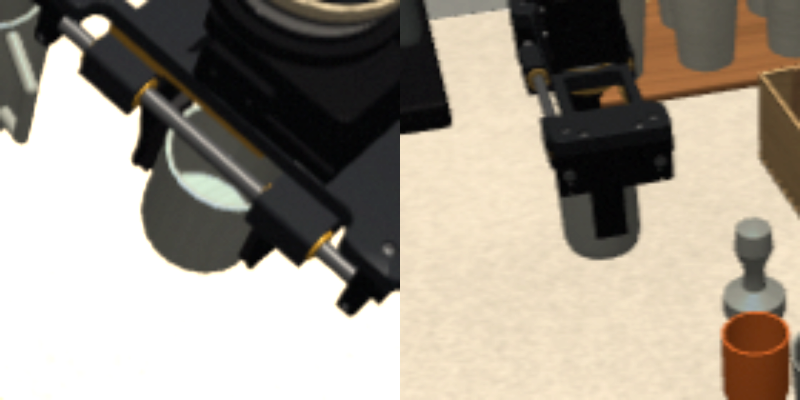

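The cup is held upright in both views. Carrying it to above the plate.

Emit:
jog_arm(
  increments=[
    [[0, 0, 0, 0.005, -0.02, 0, 1], [0, 0, 0, 0.015, -0.06, 0, 1], [0, 0, 0, 0.025, -0.1, 0, 1], [0, 0, 0, 0.035, -0.14, 0, 1], [0, 0, 0, 0.045, -0.18, 0, 1], [0, 0, 0, 0.055, -0.22, 0, 1], [0, 0, 0, 0.065, -0.26, 0, 1], [0, 0, 0, 0.07, -0.29, 0, 1]],
  ],
)

```text
time: 5.6
position: [0.5899, 0.0384, 0.1926]
tool_rot: [0.002, -0.707, 0.707, 0.004]
ft_force: [0.3, 0.8, -1.4]
grip_width: 0.0548
```

Emit:
jog_arm(
  increments=[
    [[0, 0, 0, 0.015, -0.04, 0, 1], [0, 0, 0, 0.025, -0.08, 0, 1], [0, 0, 0, 0.035, -0.12, 0, 1], [0, 0, 0, 0.045, -0.16, 0, 1], [0, 0, 0, 0.052, -0.195, 0, 1], [0, 0, 0, 0.057, -0.225, 0, 1], [0, 0, 0, 0.057, -0.225, 0, 1], [0, 0, 0, 0.057, -0.225, 0, 1]],
  ],
)

```text
time: 6.4
position: [0.645, -0.1864, 0.1895]
tool_rot: [-0.003, 0.708, -0.706, -0.006]
ft_force: [-0.1, 0.8, -1.4]
grip_width: 0.0547
```

Emit:
jog_arm(
  increments=[
    [[0.5, 0, 0, 0.006, 0.003, -0.02, 1], [0.5, 0, 0, 0.006, 0.003, -0.045, 1], [0.5, 0, 0, 0.006, 0.003, -0.07, 1], [0.5, 0, 0, 0.006, 0.003, -0.09, 1], [0.5, 0, 0, 0.006, 0.003, -0.1, 1], [0.5, 0, 0, 0.006, 0.003, -0.107, 1], [0.5, 0, 0, 0.006, 0.003, -0.11, 1], [0.5, 0, 0, 0.006, 0.003, -0.11, 1]],
  ],
)

```text
time: 7.2
position: [0.6513, -0.1832, 0.0798]
tool_rot: [-0.003, 0.711, -0.703, -0.006]
ft_force: [0.2, 0.7, -1.3]
grip_width: 0.055
```

Run:
```python
from h import *
from scipy.spatial.transform import Rotation as Rn
o=get_obs();print(o["position"],o["ft_force"]); print(Rn.from_quat(o["tool_rot"]).as_matrix().round(4))
s=camera("scene");d=camera("side")
f=lambda im,p:cv2.resize(im[p[1]-70:p[1]+70,p[0]-80:p[0]+80,::-1],(400,350))
cv2.imwrite("pics/l2.png",cv2.convertScaleAbs(np.hstack([f(s,(188,180)),f(d,(412,300))]),alpha=1.6))
```

```text
[ 0.6512625  -0.18320903  0.07976492] [ 0.23034282  0.67973509 -1.30108093]
[[-0.9999 -0.0128 -0.0037]
 [ 0.0036  0.0107 -0.9999]
 [ 0.0128 -0.9999 -0.0107]]
```

View pics/l2.png

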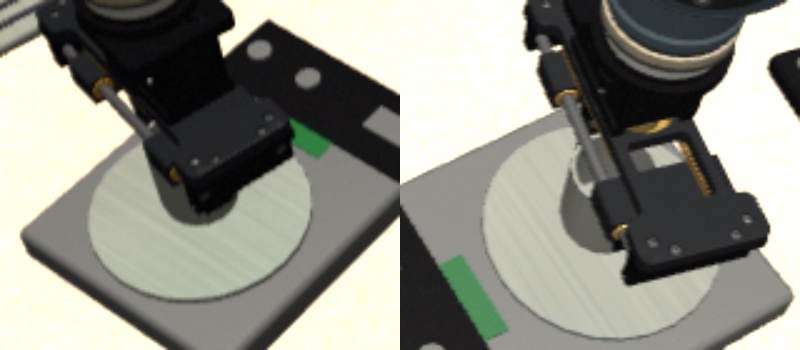

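The cup hangs about 10 mm over the middle of the plate. The tool is tilted about 1°, so I'll level it and creep down.

Emit:
jog_arm(
  increments=[
    [[-0.6, -0.7, 0, 0, 0, -0.003, 1], [-0.6, -0.7, 0, 0, 0, -0.006, 1], [-0.6, -0.7, 0, 0, 0, -0.008, 1], [-0.6, -0.7, 0, 0, 0, -0.009, 1], [-0.6, -0.7, 0, 0, 0, -0.0095, 1], [-0.6, -0.7, 0, 0, 0, -0.0095, 1]],
  ],
)

```text
time: 7.9
position: [0.6517, -0.1837, 0.0709]
tool_rot: [-0.002, -0.707, 0.707, 0.001]
ft_force: [0.1, -0.1, -0.3]
grip_width: 0.0548
```

Emit:
jog_arm(
  increments=[
    [[0, 0, 0, 0, 0, -0.001, 1], [0, 0, 0, 0, 0, -0.0015, 1], [0, 0, 0, 0, 0, -0.002, 1], [0, 0, 0, 0, 0, -0.002, 1]],
  ],
)

```text
time: 8.3
position: [0.6521, -0.1838, 0.0698]
tool_rot: [-0.002, -0.707, 0.707, 0.001]
ft_force: [-0.8, 1.1, 4.2]
grip_width: 0.0549
```

The upward force shows the cup has touched the plate. Releasing slowly.

Emit:
jog_arm(
  increments=[
    [[0, 0, 0, 0, 0, 0, 0.1], [0, 0, 0, 0, 0, 0, -0.2], [0, 0, 0, 0, 0, 0, -0.5], [0, 0, 0, 0, 0, 0, -1], [0, 0, 0, 0, 0, 0, -1], [0, 0, 0, 0, 0, 0, -1], [0, 0, 0, 0, 0, 0, -1]],
  ],
)

```text
time: 9.0
position: [0.6521, -0.1838, 0.0697]
tool_rot: [-0.002, -0.707, 0.707, 0.001]
ft_force: [-0.1, -0.1, -0.2]
grip_width: 0.0837
```

Emit:
jog_arm(
  increments=[
    [[0, 0, 0, 0, 0, 0.015, -1], [0, 0, 0, 0, 0, 0.04, -1], [0, 0, 0, 0, 0, 0.07, -1], [0, 0, 0, 0, 0, 0.1, -1], [0, 0, 0, 0, 0, 0.12, -1], [0, 0, 0, -0.04, 0.01, 0.12, -1], [0, 0, 0, -0.08, 0.02, 0.12, 0], [0, 0, 0, -0.12, 0.02, 0.12, 1]],
  ],
)

```text
time: 9.8
position: [0.5308, -0.1627, 0.191]
tool_rot: [-0.002, -0.707, 0.708, -0.0]
ft_force: [1.2, -0.1, 0.9]
grip_width: 0.0776
```

Emit:
jog_arm(
  increments=[
    [[0, 0, 0, -0.02, 0.003, 0, 1], [0, 0, 0, -0.035, 0.006, 0, 1], [0, 0, 0, -0.035, 0.006, 0, 1], [0, 0, 0, -0.035, 0.006, 0, 1], [0, 0, 0, -0.035, 0.006, 0, 1], [0, 0, 0, -0.035, 0.006, 0, 1]],
  ],
)

```text
time: 10.4
position: [0.4969, -0.1571, 0.1911]
tool_rot: [-0.002, -0.707, 0.708, -0.001]
ft_force: [-0.8, -0.0, 0.3]
grip_width: 0.0309
```

Run:
```python
from h import *
o=get_obs();print(o["position"],o["ft_force"],o["grip_width"],o["tool_rot"])
s=camera("scene");d=camera("side");w=camera("wrist")
f=lambda im,p:cv2.resize(im[p[1]-70:p[1]+70,p[0]-80:p[0]+80,::-1],(400,350))
cv2.imwrite("pics/l3.png",cv2.convertScaleAbs(np.hstack([f(s,(208,180)),f(d,(382,310))]),alpha=1.6))
cv2.imwrite("pics/w3.png",w[:,:,::-1])
```

```text
[ 0.49694322 -0.1570549   0.1911293 ] [-0.82665128 -0.01035435  0.31401215] 0.030875512909345953 [-2.09422652e-03 -7.06513991e-01  7.07695720e-01 -6.03024916e-04]
```

View pics/l3.png

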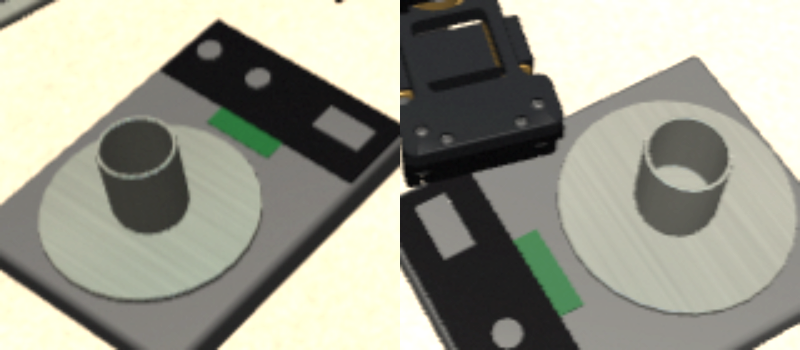

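View pics/w3.png

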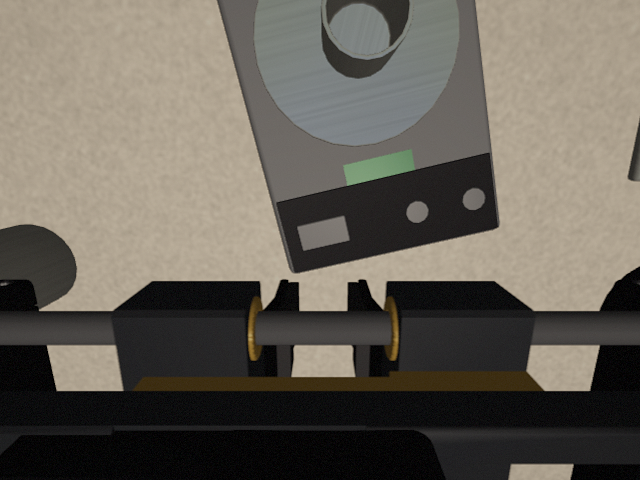

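The cup stands upright and released at the plate's centre. The wrist view shows the wide key at (324,233). I'll measure it again from there.

Run:
```python
from h import *
w=cv2.imread("pics/w3.png")
o=get_obs();print(o["position"])
print([ray("wrist",p,.04).round(4)[:2] for p in [(324,233),(417,212),(474,199)]], "plate", ray("wrist",(357,45),.045).round(3))
for n,uv in (("scene",(136+0,0)),): pass
```

```text
[ 0.49626168 -0.15675286  0.19078492]
[array([ 0.4979, -0.1575]), array([ 0.5166, -0.2394]), array([ 0.5279, -0.2884])] plate [ 0.648 -0.183  0.045]
```

Emit:
jog_arm(
  increments=[
    [[0, 0, 5, 0, 0, -0.02, 1], [0, 0, 10, 0, 0, -0.05, 1], [0, 0, 13.5, 0, 0, -0.08, 1], [0, 0, 13.5, 0, 0, -0.1, 1], [0, 0, 13.5, 0, 0, -0.11, 1], [0, 0, 13.5, 0, 0, -0.11, 1], [0, 0, 13.5, 0, 0, -0.11, 1]],
  ],
)

```text
time: 11.25
position: [0.4969, -0.157, 0.0812]
tool_rot: [0.081, -0.702, 0.703, -0.084]
ft_force: [0.8, 0.2, 0.1]
grip_width: 0.0007
```

Emit:
jog_arm(
  increments=[
    [[0, 0, 0, 0.001, -0.001, -0.012, 1], [0, 0, 0, 0.001, -0.001, -0.024, 1], [0, 0, 0, 0.001, -0.001, -0.032, 1], [0, 0, 0, 0.001, -0.001, -0.035, 1], [0, 0, 0, 0.001, -0.001, -0.036, 1], [0, 0, 0, 0.001, -0.001, -0.036, 1]],
  ],
)

```text
time: 11.85
position: [0.4978, -0.158, 0.0451]
tool_rot: [0.081, -0.702, 0.703, -0.084]
ft_force: [-0.2, 0.3, 0.6]
grip_width: 0.0003
```

Run:
```python
from h import *
o=get_obs();print(o["position"],o["ft_force"])
s=camera("scene");d=camera("side")
f=lambda im,p:cv2.resize(im[p[1]-50:p[1]+50,p[0]-57:p[0]+57,::-1],(400,350),interpolation=cv2.INTER_CUBIC)
cv2.imwrite("pics/l4.png",cv2.convertScaleAbs(np.hstack([f(s,(265,150)),f(d,(320,325))]),alpha=2))
```

```text
[ 0.49782533 -0.15802768  0.04505434] [-0.22667607  0.31846603  0.64428333]
```

View pics/l4.png

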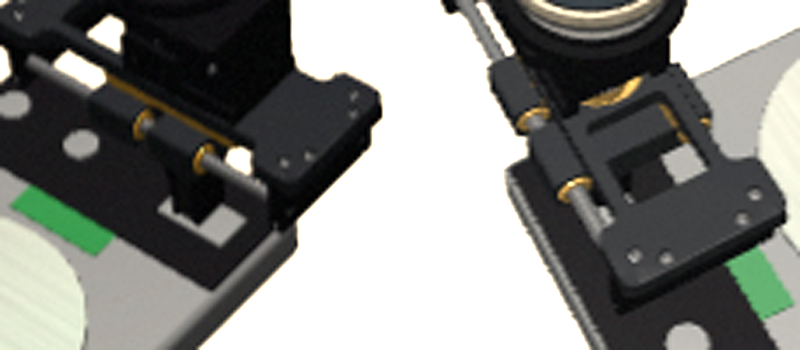

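The fingertips are just above the wide key, with the round keys clear. Creeping down.

Emit:
jog_arm(
  increments=[
    [[0, 0, 0, 0, 0, -0.002, 1], [0, 0, 0, 0, 0, -0.004, 1], [0, 0, 0, 0, 0, -0.005, 1], [0, 0, 0, 0, 0, -0.0055, 1], [0, 0, 0, 0, 0, -0.006, 1]],
  ],
)

```text
time: 12.45
position: [0.4981, -0.1581, 0.0396]
tool_rot: [0.081, -0.702, 0.703, -0.084]
ft_force: [-0.4, -0.2, 2.7]
grip_width: 0.0006
```

Emit:
jog_arm(
  increments=[
    [[0, 0, 0, 0, 0, -0.0008, 1], [0, 0, 0, 0, 0, -0.0015, 1], [0, 0, 0, 0, 0, -0.002, 1]],
  ],
)

```text
time: 12.75
position: [0.4981, -0.1581, 0.0387]
tool_rot: [0.081, -0.702, 0.703, -0.084]
ft_force: [-3.0, 1.1, 14.8]
grip_width: 0.0007
```

14.8 N is above the registration threshold and well below damage. Holding.

Emit:
jog_arm(
  increments=[
    [[0, 0, 0, 0, 0, 0, 1], [0, 0, 0, 0, 0, 0, 1], [0, 0, 0, 0, 0, 0, 1]],
  ],
)

```text
time: 13.05
position: [0.4981, -0.1581, 0.0389]
tool_rot: [0.081, -0.702, 0.703, -0.084]
ft_force: [-0.7, 0.7, 6.0]
grip_width: 0.0003
```

Emit:
jog_arm(
  increments=[
    [[0, 0, 0, 0, 0, -0.0006, 1], [0, 0, 0, 0, 0, -0.0008, 1], [0, 0, 0, 0, 0, -0.0008, 1], [0, 0, 0, 0, 0, -0.0008, 1], [0, 0, 0, 0, 0, -0.0008, 1], [0, 0, 0, 0, 0, -0.0008, 1], [0, 0, 0, 0, 0, -0.0008, 1]],
  ],
)

```text
time: 13.75
position: [0.4981, -0.1581, 0.0388]
tool_rot: [0.081, -0.701, 0.703, -0.084]
ft_force: [-1.8, 0.3, 11.2]
grip_width: 0.0004
```

Held above 6 N for about a second. Releasing and retreating upward, towards the robot.

Emit:
jog_arm(
  increments=[
    [[0, 0, 0, 0, 0, 0.005, 1], [0, 0, 0, 0, 0, 0.03, 1], [0, 0, 0, 0, 0, 0.07, 1], [0, 0, 0, 0, 0, 0.11, 1], [0, 0, 0, -0.02, 0.04, 0.15, 1], [0, 0, 0, -0.03, 0.08, 0.16, 1], [0, 0, 0, -0.03, 0.1, 0.16, 1], [0, 0, 0, -0.03, 0.1, 0.16, 1]],
  ],
)

```text
time: 14.55
position: [0.4671, -0.0556, 0.1993]
tool_rot: [0.082, -0.702, 0.703, -0.085]
ft_force: [1.2, -0.1, -0.2]
grip_width: 0.0002
```

Run:
```python
from h import *
o=get_obs();print(o["position"],o["ft_force"])
s=camera("scene");d=camera("side")
cv2.imwrite("pics/l5.png",cv2.convertScaleAbs(cv2.resize(np.hstack([s[80:300,80:380,::-1],d[220:440,240:540,::-1]]),(800,293)),alpha=1.6))
```

```text
[ 0.46711893 -0.05558369  0.19930495] [ 1.21553216 -0.14819193 -0.18457526]
```

View pics/l5.png

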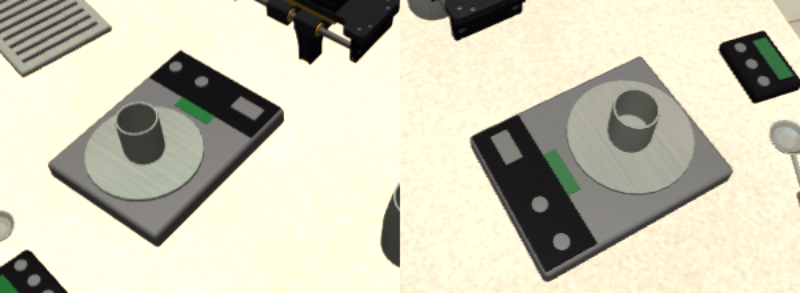

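The cup is upright at the centre of the plate, the key is released, and the gripper is clear of everything. Handing in.

```bash
python3 -c "
from rig import *
print(hand_in())"
```

```text
the job is handed in; nothing more can be done
None
```

The steel dosing cup is standing upright on the middle of the scale's plate. I then pressed the wide tare key and let go, and handed the job in at about 14.7 s.

- **Press force:** readings at the ends of the moves were 14.8, 6.0 and 11.2 N over about 1 s. All are above the 4 N needed and well below the 45 N damage limit. Force was only read at those points, and the scale gives no signal I could read to confirm that the tare registered.
- **Last pictures:** both cameras show the cup upright and centred and the gripper clear of everything. The closed fingertips went down only on the wide key, about 80 mm from the nearer round key.
- **Disagreements:** the two fixed cameras differed by up to 6 mm on the cup and key positions. I used the average, and the wrist camera then agreed with it to within 1–2 mm. The gripper read 54.6 to 55 mm on the 56 mm cup, but the cup was held straight.

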